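# Pin down a hood fan module's cover with a push rivet

### The arm

A 6-joint arm with a two-finger parallel gripper is mounted at the origin on the work surface. World frame = base frame: x ahead of the robot, y to its left, z up, the work surface at z = 0. Lengths are in m, angles in rad, forces in N, time in s.
With the tool pointing down it reaches from about 0.25 to 0.725 m from the base axis. Payload 4 kg.
Tool frame: the origin (TCP) lies on the centre line of the jaws, within the pads' length; the fingertips stand 17 mm ahead of it and the grasp point (between the pads) lies 2 mm behind it; z points along the fingers, y is the line along which they close (so a half turn about z gives the same grasp; the last joint's range is limited). The gripper opens to 85 mm and grips with 20 to 120 N. Pads are 22 mm wide; open, the fingers measure 114 mm over their backs; the gripper's body (76 mm by 85 mm) begins 54 mm behind the grasp point. The pads swing forward as they close: fully open they stand 13 mm farther back than shut.
Start: joints at [-1.296, 0.241, 0.005, 1.335, 0, 1.571], TCP at [0.136, -0.481, 0.248] pointing down, gripper open.
Joint ranges: [-2.72, 2.72], [-1.05, 1.87], [-1.09, 1.28], [-1.99, 2.15], [-1.42, 1.44], [-3.14, 3.14]. Speed limits (rad/s): [2.79, 2.79, 3.14, 3.14, 3.14, 3.14].

### API

Orientations are given as a unit quaternion [x, y, z, w].
In Python, from workcell import get_obs, imaging, order gives the robot as it stands.
- The arm moves only by the tool apply_moves, never from a script. Its argument "targets" is a list that holds one entry, the list of rows, each a list of 5 numbers: the shift along the world's x, y, z in units of 40 mm (1.0 is 40 mm), then the turn about the world's z in degrees, then the gripper command: -1 is shut, 1 is fully open, values between are in proportion. In form: [[[dx, dy, dz, turn, fingers], ...]]. A call has 1 to 8 rows; each row shifts and turns the commanded pose from where the row before left it; what a row does not reach is not made up. A row lasts 1/12 s, in which the tool goes at most 41.7 mm and 7.16 degrees, less where a joint would pass 70% of its speed; a pose out of reach is approached as far as the arm can. A call is refused whole if a number of a shift passes 1 or a number of a turn 7.16, either way. A call with a gripper value outside its range is refused whole. The fingers move at their own pace and stop on an object; the grip force is fixed at half the most. Time passes only in rows, so rows that do not move let the fingers close. It gives the time, the measured TCP pose, the force, the opening and the grip force at its end, in the units of the state.
- get_obs(): the state, without advancing time (a new reading comes with each control period).
- imaging.camera(name): name is "scene" or "top"; returns (picture, depth): 400x640x3 uint8, blue, green, red; 400x640 float32, m along the optical axis (not along the pixel's ray), 0 where there is no reading.
- imaging.get_calibration(name): a dict with "camera_matrix" (3x3 intrinsics, pixels), "k1" (the pictures are not rectified: a ray, as slopes to the right and down, at radius r is drawn at 1 + k1 r^2 times it, then the intrinsics apply), "eye" and "rotation" of the camera in the world. Camera axes: x right, y down, z forward; pixel columns grow to the right and rows downward; lengths in m; the calibration is good to about 2 mm. A picture is of the moment at which its call begins. get_calibration takes no time and is no camera call.
- order.job_done(): hands the job in; it is judged then, once.
The state is a dict: "clock": time; "joint_pos": joint angles; "joint_vel": joint speeds; "tau": joint torques, N m; "eef_pos": TCP position; "tool_rot": TCP orientation; "ft_force": force on the tool from outside, world axes, zero at the start; "ft_torque": the same for the moment, N m; "grip_width": finger opening in m; "grasp_force": force on a finger pad.
Only numpy, scipy, OpenCV 4.12 (cv2) and the standard library are available. Lean on these libraries where they do the work, as an engineer would, in place of code of your own. Each camera call takes 0.05 s, during which the arm holds its last target. There are 200 camera calls.

### The job

The louvred cover of the fan module on the counter is ready to be fastened: take the black push rivet from the parts strip and put it into the hole at the cover's near edge until its head lies on the cover, with its center pin still standing up. Then press the center pin down flush with the head, so that the rivet spreads and holds the cover down on its seal. Press firmly but with care, as the cover cracks if it has to bear more than 20 N, and leave the white rivets, the screwdriver and the mug alone.

Things in the scene. Friction and masses are not known exactly. Their poses are not given: they have to be found in the camera images.
- fan_module: Hood fan module on the counter: aluminium box 220 (x) x 260 (y) mm, rim 112 mm up, white louvred plastic cover. Origin on the counter under its centre; x points from the near edge (rivet hole, robot's side) to the far one. A round outlet sticks out 44 mm at +y, a terminal box 26 mm at -y. Its soft feet give by anything from 0 to 10 mm under a firm push, which cannot be told beforehand.
- hole_mouth (a point): Centre of the rivet hole at the cover's upper face, 85 mm to -x of the box's centre. Hole 11 mm wide through the 3 mm cover; under it (5 mm gap while the cover stands up) the 3 mm rim has a 12 mm hole in line with it, free space below. z up out of the hole, 0.026 rad off vertical while the cover stands up. The cover must not bear more than 20 N.
- cover (a joint): Angle by which the cover is pushed down about its far edge, where tabs hold it, rad: 0 = standing up on its foam seal, 5 mm high at the hole; 0.026 = down on the rim. The seal takes about 5 N at the hole to close and lifts the cover again when let go; a set rivet keeps it within about 1.5 mm of the rim.
- rivet_center (a point): Black push rivet, upright in one of the strip's holes. Point on its axis at the underside of its head, z up the axis. Above: the head, 22 mm across, 5 mm thick, and the grey center pin, 8 mm proud of the head: a cap 11 mm across, 5 mm thick (8 to 13 mm above the point), where it can be gripped. Below: a split shank 9 mm across with a narrowed nose, 16 mm long.
- pin (a joint): How far the center pin is pushed into the black rivet, m: 0 = standing 8 mm proud, 0.008 = flush with the top of the head. It takes about 12 N to move and stays where it is left. Pushing it spreads the shank's legs, by up to 3.5 mm each side when flush, so that the rivet no longer passes a hole.
- strip: Blue plastic parts strip, fixed, 44 (x) x 150 (y) x 26 mm high, origin under its centre. Three upright holes along its y, 46 mm apart, hold three rivets whose heads lie on its top face.
- white_rivet0: A shorter white rivet in the strip, head 18 mm across, 10 mm above the strip: leave alone. Origin at the underside of its head.
- white_rivet1: The other short white rivet, alike.
- screwdriver: Screwdriver lying on the counter beside the strip, on the robot's side of it: leave alone. Origin under its middle.
- mug: White mug, 80 mm across, 90 mm high, standing beyond the work: leave alone. Origin under its centre.

How it is judged:
On the way:
1. the black rivet stands in the cover's hole with its head on the cover, its pin still standing up (pushed in less than 2 mm) (z of rivet_center in the frame of hole_mouth between -0.002 and 0.002 m and horizontal distance between rivet_center and hole_mouth below 0.003 m and value of joint pin below 0.002 m), for 0.2 s.
At the end, for the whole second after the job is handed in: The black rivet sits in the cover's hole (within 3 mm of its centre, head within 1.5 mm of the cover), its center pin flush with the head (within 1 mm), the cover held down (joint above 0.0145 rad, about 2 mm or less off the rim at the hole), all at rest (value of joint pin above 0.007 m and z of rivet_center in the frame of hole_mouth between -0.002 and 0.0015 m and horizontal distance between rivet_center and hole_mouth below 0.003 m and value of joint cover above 0.0145 rad and linear speed of rivet below 0.01 m/s); the robot touches nothing.
It fails at once if more than 20 N on the cover (contact force between cover and anything else above 20 N).
It fails at once if a white rivet, the screwdriver or the mug moved by more than 20 mm (distance of any of white_rivet0, white_rivet1, screwdriver, mug from where it was at the start of the episode above 0.02 m).
It also fails if it takes over 53 s, if anything falls off the work surface, if the arm or the gripper's body presses on something with over 40 N, if the wrist force passes 120 N, or if a joint passes its speed limit or range.

## Working session

There is one attempt and no reset: what is moved stays moved. The work goes in short steps, Python scripts to look and compute and a tool call to move; the robot and the scene stay as the last step left them, time stands still between calls to the robot, and variables do not carry over. Pictures are saved under pics/ and viewed, at most 10 in all, crops included, and the job is handed in when it is done.

Besides the shell and the picture viewer there is one more tool, called after ">>>" in YAML: its name, and indented under it one key for each argument. apply_moves: Moves the arm, as the interface text tells. Its arguments: {"type":"object","properties":{"targets":{"type":"array","items":{"type":"array","items":{"type":"array","items":{"type":"number"}}}}},"required":["targets"]}

```bash
mkdir -p pics
cat > h.py <<'E'
import numpy as np, cv2
from workcell import get_obs, imaging, order
def world(cal,u,v,d):
    K=np.array(cal["camera_matrix"]);k=cal["k1"]
    x=cv2.undistortPoints(np.array([[[u,v]]],float),K,np.array([k,0,0,0.]))[0,0]
    return np.array(cal["eye"])+np.array(cal["rotation"])@np.array([x[0]*d,x[1]*d,d])
def onz(cal,u,v,z):
    e=np.array(cal["eye"]); r=world(cal,u,v,1)-e
    return e+r*(z-e[2])/r[2]
E
python3 - <<'E'
from h import *
for n in("scene","top"):
    p,d=imaging.camera(n);cv2.imwrite(f"pics/{n}0.png",p);np.save(f"{n}0.npy",d)
    print(n,imaging.get_calibration(n))
print(get_obs())
E
```

```text
scene {'camera_matrix': array([[498.28957482,   0.        , 322.81273424],
       [  0.        , 498.28957482, 198.40438604],
       [  0.        ,   0.        ,   1.        ]]), 'k1': -0.0025907088354685704, 'eye': array([ 1.14826256, -0.28724996,  0.7935407 ]), 'rotation': array([ 0.81470625,  0.46776295, -0.172649  , -0.29604708])}
top {'camera_matrix': array([[488.9701585 ,   0.        , 325.59735614],
       [  0.        , 488.9701585 , 206.4956316 ],
       [  0.        ,   0.        ,   1.        ]]), 'k1': -0.034306235027583475, 'eye': array([0.59927052, 0.02846161, 1.06973123]), 'rotation': array([ 0.70869336, -0.70529333,  0.01760081, -0.00229232])}
{'clock': 0.1, 'joint_pos': array([-1.29603151e+00,  2.41335441e-01,  3.86771763e-03,  1.33520715e+00,
        2.94753879e-05,  1.57078620e+00]), 'joint_vel': array([ 3.20045079e-04, -1.62913393e-03,  2.62832386e-03,  4.72995722e-05,
        2.94394673e-04, -1.43932611e-03]), 'tau': array([-9.65746076e-04, -3.73136473e+01,  2.53010827e+01,  1.08510617e-02,
       -2.49078948e-04, -4.25121016e-06]), 'eef_pos': array([ 0.13552397, -0.48072981,  0.2475064 ]), 'tool_rot': array([ 9.90576742e-01,  1.36955597e-01, -1.14030637e-04, -9.32442898e-04]), 'ft_force': array([-0.20100051,  0.38444883, -0.47581643]), 'ft_torque': array([0.01794966, 0.00987849, 0.02942531]), 'grasp_force': 0.0, 'grip_width': 0.08489912618084682}
```

View pics/top0.png

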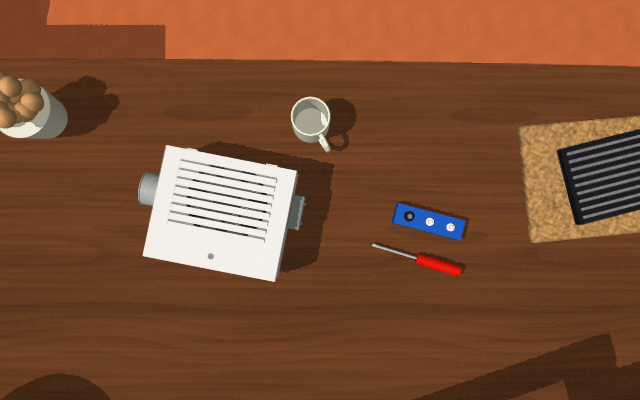

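View pics/scene0.png

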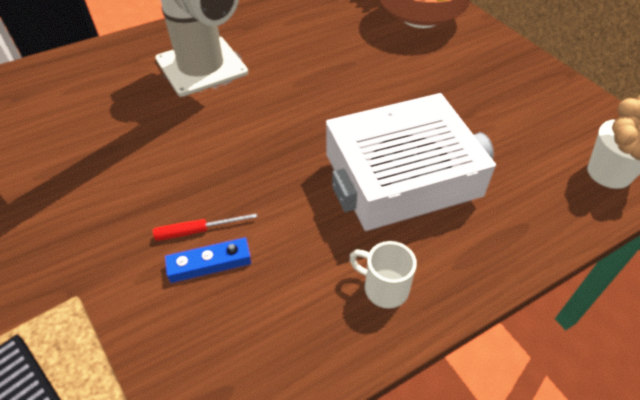

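The top view shows the black rivet at about (410,216), white rivets at (430,222) and (450,227), and the hole at (211,256). The scene view shows the rivet at about (232,248) and the hole at about (390,115). I'll enlarge both for a closer reading.

```bash
sed -i 's/^from workcell.*/&\nfrom scipy.spatial.transform import Rotation as R/; s/np.array(cal\["rotation"\])@/R.from_quat(cal["rotation"]).as_matrix()@/' h.py
python3 - <<'E'
from h import *
t=cv2.imread("pics/top0.png");s=cv2.imread("pics/scene0.png")
c=lambda im,u,v:cv2.resize(im[v-20:v+20,u-20:u+20],(400,300)[:1]*2 if 0 else (300,300),interpolation=cv2.INTER_CUBIC)
g=np.vstack([np.hstack([c(t,410,216),c(t,211,256)]),np.hstack([c(s,232,248),c(s,390,115)])])
cv2.imwrite("pics/crop0.png",g)
C=imaging.get_calibration("top");S=imaging.get_calibration("scene")
d=np.load("top0.npy")
for u,v in[(410,216),(430,222),(450,227),(211,250),(240,260)]:print(u,v,d[v,u],world(C,u,v,d[v,u]))
E
```

```text
410 216 1.0360752 [ 0.60912255 -0.17298006  0.0376301 ]
430 222 1.0399961 [ 0.59656392 -0.21650578  0.03429239]
450 227 1.0387088 [ 0.58609553 -0.25898286  0.03620251]
211 250 0.9453219 [0.5406557  0.22960848 0.1178173 ]
240 260 0.9434103 [0.52177183 0.17292772 0.1204215 ]
```

View pics/crop0.png

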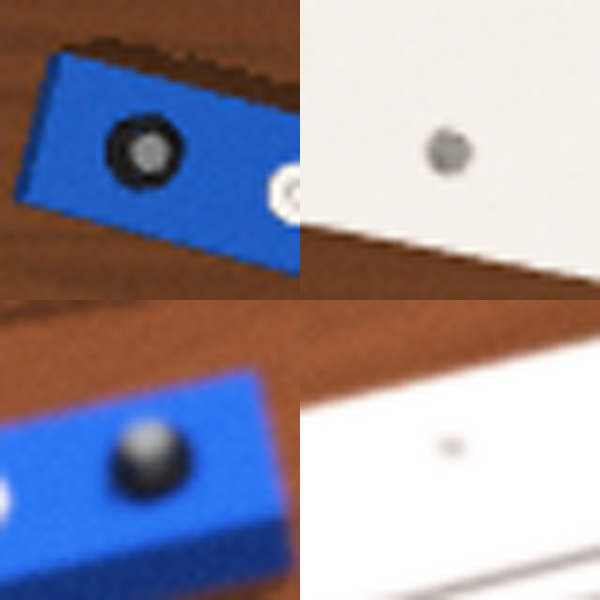

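Run:
```python
from h import *
C=imaging.get_calibration("top");S=imaging.get_calibration("scene")
print("head",onz(C,408.9,215.8,.031),"cap",onz(C,409.5,216,.039),"cap scene",onz(S,231.6,245.8,.038))
print("hole",onz(C,210.4,255.8,.12),onz(S,389.8,114,.12))
# strip direction via white rivets; module edges in top image
a=onz(C,430,222,.034);b=onz(C,450.5,227,.034);print(a,b,"stripyaw",np.degrees(np.arctan2(*(onz(C,409.5,216,.039)-b)[[0,1]])))
a=onz(C,143.5,256,.12);b=onz(C,275,281,.12);print(a,b,"modyaw of y-axis from +y",np.degrees(np.arctan2(*(a-b)[[0,1]])))
o=get_obs();print(R.from_quat(o["tool_rot"]).as_matrix().round(3))
```

```text
head [ 0.60960216 -0.17191193  0.031     ] cap [ 0.60910472 -0.17164718  0.039     ] cap scene [ 0.61054754 -0.17212498  0.038     ]
hole [0.52959334 0.23019891 0.12      ] [0.53023947 0.22838317 0.12      ]
[ 0.59656316 -0.21657495  0.034     ] [ 0.58607119 -0.26067332  0.034     ] stripyaw 14.505910976085596
[0.52855354 0.35948338 0.12      ] [0.48146634 0.10514102 0.12      ] modyaw of y-axis from +y 10.488592912579458
[[ 0.962  0.271 -0.   ]
 [ 0.271 -0.962  0.002]
 [ 0.    -0.002 -1.   ]]
```

>>> apply_moves:
  targets:
    - [[0.741,0.483,-0.23,3.75,-0.06],[0.741,0.483,-0.23,3.75,-0.06],[0.741,0.483,-0.23,3.75,-0.06],[0.741,0.483,-0.23,3.75,-0.06],[0.741,0.483,-0.23,3.75,-0.06],[0.741,0.483,-0.23,3.75,-0.06],[0.741,0.483,-0.23,3.75,-0.06],[0.741,0.483,-0.23,3.75,-0.06]]

```text
clock: 0.77
eef_pos: [0.3738, -0.3253, 0.1739]
tool_rot: [0.921, 0.39, -0.0, -0.0]
ft_force: [-0.2, -0.9, 0.4]
grip_width: 0.0402
grasp_force: 0.0
```

>>> apply_moves:
  targets:
    - [[0.741,0.483,-0.23,3.75,-0.06],[0.741,0.483,-0.23,3.75,-0.06],[0.741,0.483,-0.23,3.75,-0.06],[0.741,0.483,-0.23,3.75,-0.06],[0.741,0.483,-0.23,3.75,-0.06],[0.741,0.483,-0.23,3.75,-0.06],[0.741,0.483,-0.23,3.75,-0.06],[0.741,0.483,-0.23,3.75,-0.06]]

```text
clock: 1.43
eef_pos: [0.6108, -0.1708, 0.0999]
tool_rot: [0.788, 0.615, -0.0, -0.001]
ft_force: [0.7, -1.2, -0.7]
grip_width: 0.0402
grasp_force: 0.0
```

>>> apply_moves:
  targets:
    - [[0,0,0,0,-0.06],[0,0,0,0,-0.06]]

```text
clock: 1.6
eef_pos: [0.6101, -0.1703, 0.0989]
tool_rot: [0.789, 0.615, -0.001, -0.001]
ft_force: [0.4, -0.0, 0.5]
grip_width: 0.0403
grasp_force: 0.0
```

Run:
```python
from h import *
o=get_obs();print(o["eef_pos"],o["clock"],o["ft_force"],o["grip_width"]);print(R.from_quat(o["tool_rot"]).as_matrix().round(3))
t=imaging.camera("top")[0];s=imaging.camera("scene")[0]
c=lambda im,u,v:cv2.resize(im[v-50:v+50,u-40:u+40],(400,500),interpolation=cv2.INTER_CUBIC)
cv2.imwrite("pics/c1.png",np.hstack([c(t,410,216),c(s,232,230)]))
```

```text
[ 0.61013511 -0.17029904  0.09888027] 1.6 [ 0.40670346 -0.04262132  0.47419143] 0.04026595528493537
[[ 0.244  0.97  -0.003]
 [ 0.97  -0.244  0.001]
 [-0.    -0.003 -1.   ]]
```

View pics/c1.png

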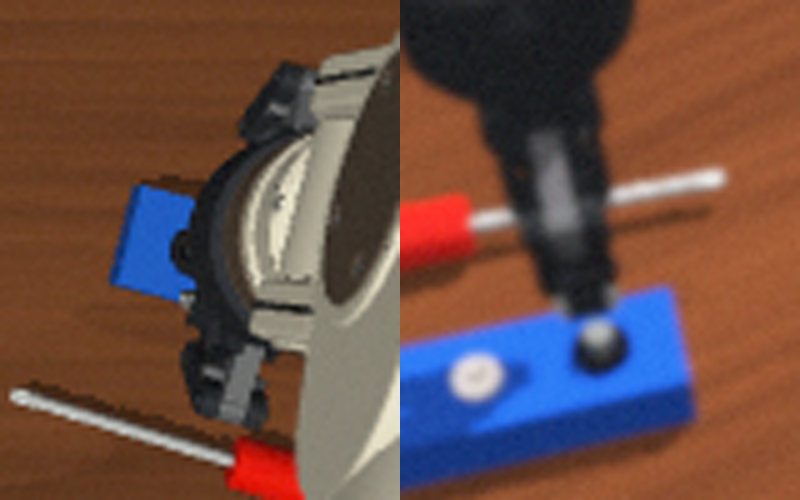

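The left crop shows the gripper hiding the rivet from above. In the right crop the fingers (tip about (585,300)) stand over the rivet cap (about (600,335)). I'll go down and check.

>>> apply_moves:
  targets:
    - [[0,-0.04,-0.4,0,-0.06],[0,0,-0.4,0,-0.06],[0,0,-0.3,0,-0.06],[0,0,-0.12,0,-0.06],[0,0,0,0,-0.06],[0,0,0,0,-0.06]]

```text
clock: 2.2
eef_pos: [0.6096, -0.1743, 0.0527]
tool_rot: [0.79, 0.614, -0.0, 0.0]
ft_force: [1.0, 0.6, -0.2]
grip_width: 0.0399
grasp_force: 0.0
```

>>> apply_moves:
  targets:
    - [[0,0,-0.05,0,-0.06],[0,0,0,0,-0.5],[0,0,0,0,-1],[0,0,0,0,-1],[0,0,0,0,-1],[0,0,0,0,-1],[0,0,0,0,-1],[0,0,0,0,-1]]

```text
clock: 2.87
eef_pos: [0.6104, -0.1738, 0.0511]
tool_rot: [0.789, 0.614, 0.0, 0.001]
ft_force: [-0.5, 0.3, 5.8]
grip_width: 0.0056
grasp_force: 58.9
```

Run:
```python
from h import *
s=imaging.camera("scene")[0]
cv2.imwrite("pics/c2.png",cv2.resize(s[210:270,190:270],(800,600),interpolation=cv2.INTER_CUBIC))
```

```text
(no output)
```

View pics/c2.png

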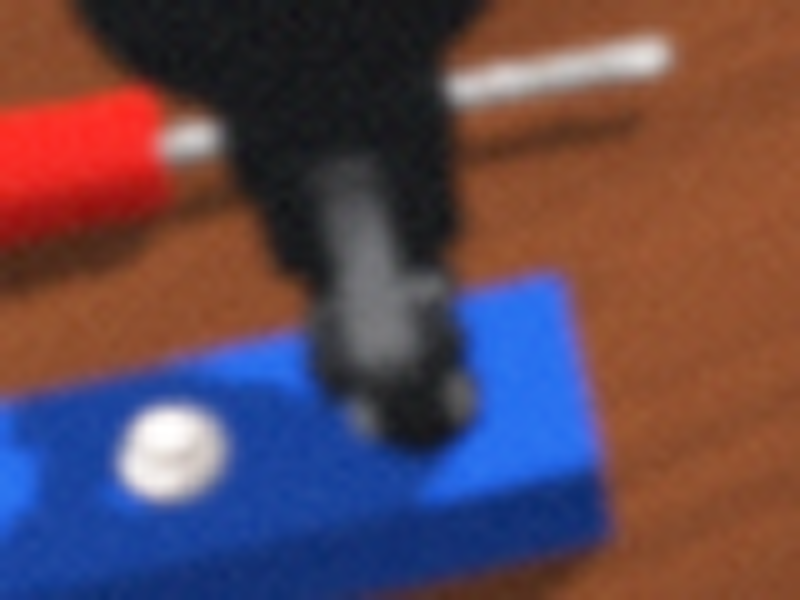

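The width (5.6 mm) is less than the cap's 11 mm and there is an upward force of 6 N, so the tips probably caught only the top of the cap. I'll open and grip about 2 mm lower.

>>> apply_moves:
  targets:
    - [[0,0,0,0,-0.4],[0,0,0,0,-0.4],[0,0,0,0,-0.4],[0,0.05,-0.05,0,-0.4],[0,0,0,0,-0.4],[0,0,0,0,-0.4]]

```text
clock: 3.42
eef_pos: [0.6095, -0.1715, 0.0477]
tool_rot: [0.789, 0.614, -0.0, -0.0]
ft_force: [-0.1, -0.6, 0.3]
grip_width: 0.0253
grasp_force: 0.0
```

>>> apply_moves:
  targets:
    - [[0,0,0,0,-0.6],[0,0,0,0,-0.7],[0,0,0,0,-0.75],[0,0,0,0,-0.8],[0,0,0,0,-0.85]]

```text
clock: 3.83
eef_pos: [0.61, -0.1718, 0.0485]
tool_rot: [0.789, 0.614, 0.0, 0.0]
ft_force: [-0.7, 0.5, 1.8]
grip_width: 0.0071
grasp_force: 40.6
```

>>> apply_moves:
  targets:
    - [[0,0,0,0,-1],[0,0,0,0,-1],[0,0,0,0,-1],[0,0,0,0,-1]]

```text
clock: 4.17
eef_pos: [0.6101, -0.1717, 0.0486]
tool_rot: [0.789, 0.614, 0.0, 0.0]
ft_force: [-0.5, 0.1, 3.1]
grip_width: 0.0059
grasp_force: 58.9
```

>>> apply_moves:
  targets:
    - [[0,0,0.1,0,-1],[0,0,0.2,0,-1],[0,0,0.4,0,-1],[0,0,0.5,0,-1],[0,0,0.5,0,-1],[0,0,0.5,0,-1],[0,0,0,0,-1]]

```text
clock: 4.75
eef_pos: [0.6126, -0.1725, 0.1417]
tool_rot: [0.789, 0.614, 0.003, 0.003]
ft_force: [0.6, -0.5, 1.5]
grip_width: 0.006
grasp_force: 58.7
```

Run:
```python
from h import *
o=get_obs();print(o["eef_pos"],o["ft_force"])
s=imaging.camera("scene")[0]
cv2.imwrite("pics/c3.png",cv2.resize(s[185:260,190:290],(800,600),interpolation=cv2.INTER_CUBIC))
```

```text
[ 0.61257231 -0.1724763   0.14171895] [ 0.58221905 -0.48665337  1.54758255]
```

View pics/c3.png

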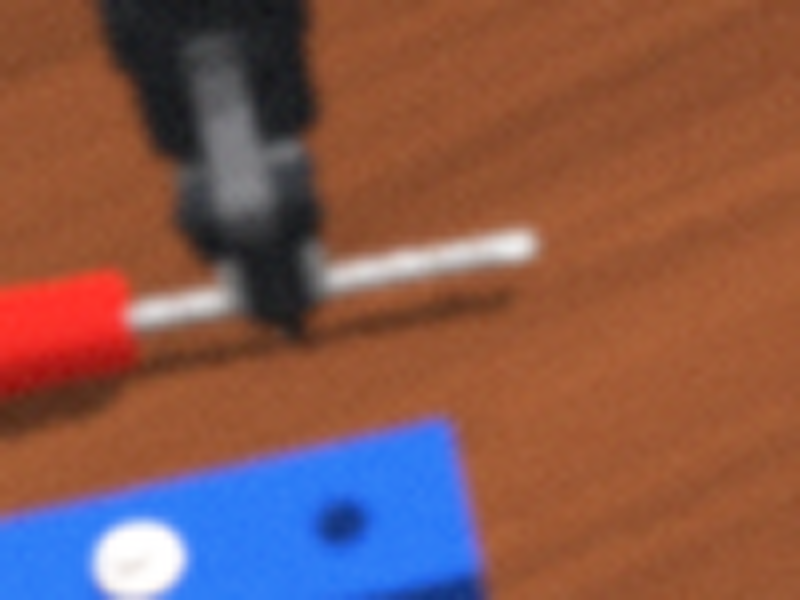

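The lifted rivet hangs from the fingers with its nose at about (290,335) in the crop. The strip's hole at (340,520) is empty and the white rivet hasn't moved. I'll move over the cover.

>>> apply_moves:
  targets:
    - [[-0.1,0.5,0.4,0,-1],[-0.167,0.8,0.4,0,-1],[-0.167,0.835,0.25,0,-1],[-0.167,0.835,0,0,-1],[-0.167,0.835,0,0,-1],[-0.167,0.835,0,0,-1],[-0.167,0.835,0,0,-1],[-0.167,0.835,0,0,-1]]

```text
clock: 5.47
eef_pos: [0.5578, 0.082, 0.1771]
tool_rot: [0.789, 0.614, -0.001, -0.001]
ft_force: [-0.2, 0.4, -0.5]
grip_width: 0.0058
grasp_force: 58.7
```

>>> apply_moves:
  targets:
    - [[-0.167,0.835,0,0,-1],[-0.167,0.835,0,0,-1],[-0.167,0.835,0,0,-1],[-0.167,0.6,0,0,-1],[-0.167,0.4,0,0,-1],[0,0,0,0,-1],[0,0,0,0,-1],[0,0,0,0,-1]]

```text
clock: 6.13
eef_pos: [0.5254, 0.2202, 0.1775]
tool_rot: [0.789, 0.614, -0.001, 0.0]
ft_force: [0.3, 0.2, 0.0]
grip_width: 0.0057
grasp_force: 58.7
```

Run:
```python
from h import *
o=get_obs();print(o["eef_pos"],o["ft_force"],o["grip_width"]);print(R.from_quat(o["tool_rot"]).as_matrix().round(3))
s=imaging.camera("scene")[0];cv2.imwrite("pics/s4.png",s)
cv2.imwrite("pics/c4.png",cv2.resize(s[65:140,340:440],(800,600),interpolation=cv2.INTER_CUBIC))
```

```text
[0.52544307 0.22017006 0.17747321] [0.33406285 0.21055815 0.01336674] 0.005709560094857224
[[ 0.246  0.969 -0.001]
 [ 0.969 -0.246 -0.001]
 [-0.001 -0.001 -1.   ]]
```

View pics/c4.png

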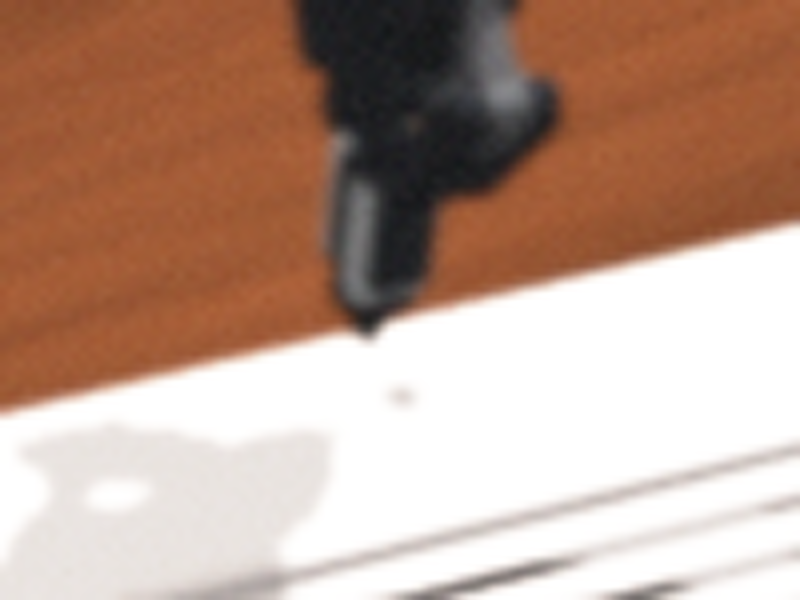

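The crop shows the rivet nose at about (370,332) under the finger tips, and the hole at (402,397). I'll compare this with the projected prediction.

```bash
cat >> h.py <<'E'
def proj(cal,P):
    Rm=R.from_quat(cal["rotation"]).as_matrix().T
    p=cv2.projectPoints(np.array([P],float),cv2.Rodrigues(Rm)[0],-Rm@np.array(cal["eye"]),np.array(cal["camera_matrix"]),np.array([cal["k1"],0,0,0.]))[0]
    return p.ravel()
E
python3 - <<'E'
from h import *
S=imaging.get_calibration("scene");c=lambda P:(proj(S,P)-[340,65]+.5)*8-.5
e=np.array([.5254,.2202])
for z in(.1605,.155,.139):print(z,c([*e,z]))
print("hole",c([.5299,.2293,.12]))
print("dpx per 10mm x,y,z",[ (c(np.array([.5254,.2202,.139])+.01*np.eye(3)[i])-c([.5254,.2202,.139])).round(1) for i in range(3)])
E
```

```text
0.1605 [379.74246453 269.96148111]
0.155 [377.67675807 287.45840481]
0.139 [371.76477841 337.53200009]
hole [404.06204721 393.5703099 ]
dpx per 10mm x,y,z [array([22.7, 22.1]), array([ 32.4, -12.9]), array([  3.7, -31.2])]
```

>>> apply_moves:
  targets:
    - [[0.11,0.23,0,0,-1],[0,0,-0.2,0,-1],[0,0,-0.15,0,-1],[0,0,0,0,-1],[0,0,0,0,-1]]

```text
clock: 6.6
eef_pos: [0.5296, 0.2295, 0.1632]
tool_rot: [0.79, 0.614, -0.001, -0.0]
ft_force: [0.4, -0.1, -0.0]
grip_width: 0.0057
grasp_force: 58.7
```

Run:
```python
from h import *
o=get_obs();print(o["eef_pos"],o["ft_force"])
s=imaging.camera("scene")[0];t=imaging.camera("top")[0]
c=lambda im,u,v:cv2.resize(im[v-25:v+25,u-20:u+20],(400,500),interpolation=cv2.INTER_CUBIC)
cv2.imwrite("pics/c5.png",np.hstack([c(s,390,105),c(t,211,256)]))
S=imaging.get_calibration("scene");f=lambda P:(proj(S,P)-[370,80]+.5)*10-.5
e=o["eef_pos"];print(f([e[0],e[1],e[2]-.0385]),f([.5299,.2293,.12]))
```

```text
[0.52961098 0.22945668 0.16319968] [ 0.37188141 -0.14562612 -0.04549884]
[207.27736158 323.32670477] [205.20255902 342.08788737]
```

View pics/c5.png

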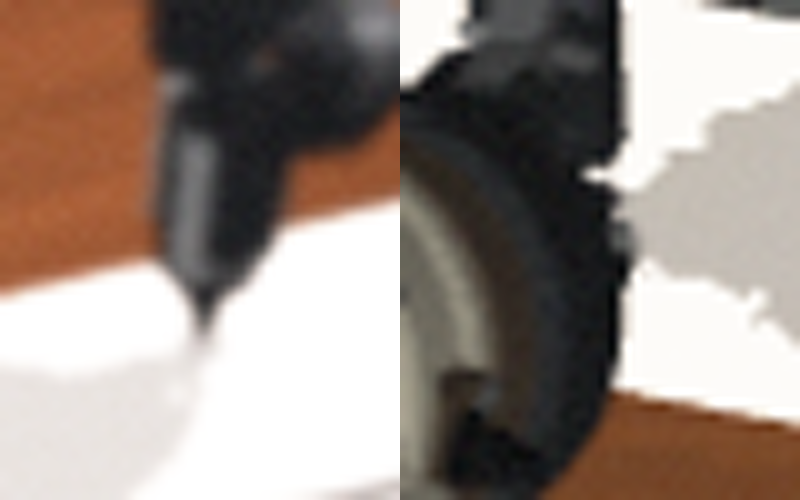

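In the left crop the nose at about (203,325) stands straight above the hole's place (203,345), as predicted. The top view is hidden by the wrist. I'll descend gently.

>>> apply_moves:
  targets:
    - [[0,0,-0.1,0,-1],[0,0,-0.1,0,-1],[0,0,0,0,-1]]

```text
clock: 6.95
eef_pos: [0.5296, 0.2299, 0.1554]
tool_rot: [0.789, 0.614, -0.001, -0.0]
ft_force: [-1.1, -0.1, -0.2]
grip_width: 0.0058
grasp_force: 58.7
```

Nose should be 3 mm in, with no vertical force.

>>> apply_moves:
  targets:
    - [[0,0,-0.05,0,-1],[0,0,-0.05,0,-1],[0,0,0,0,-1]]

```text
clock: 7.2
eef_pos: [0.5299, 0.23, 0.1518]
tool_rot: [0.789, 0.614, -0.0, -0.0]
ft_force: [0.2, -0.1, -0.7]
grip_width: 0.0061
grasp_force: 58.7
```

>>> apply_moves:
  targets:
    - [[0,0,-0.05,0,-1],[0,0,-0.05,0,-1],[0,0,0,0,-1]]

```text
clock: 7.45
eef_pos: [0.5299, 0.23, 0.1478]
tool_rot: [0.789, 0.614, -0.0, -0.0]
ft_force: [-0.1, 0.3, -0.6]
grip_width: 0.0061
grasp_force: 58.7
```

>>> apply_moves:
  targets:
    - [[0,0,-0.05,0,-1],[0,0,-0.025,0,-1],[0,0,0,0,-1],[0,0,0,0,-1]]

```text
clock: 7.78
eef_pos: [0.5301, 0.2301, 0.1452]
tool_rot: [0.789, 0.614, -0.0, -0.0]
ft_force: [0.3, -0.9, -0.1]
grip_width: 0.0058
grasp_force: 58.7
```

>>> apply_moves:
  targets:
    - [[0,0,-0.025,0,-1],[0,0,0,0,-1],[0,0,0,0,-1]]

```text
clock: 8.03
eef_pos: [0.5302, 0.2301, 0.1443]
tool_rot: [0.789, 0.614, 0.0, 0.0]
ft_force: [-0.0, 0.9, 0.7]
grip_width: 0.006
grasp_force: 58.7
```

>>> apply_moves:
  targets:
    - [[0,0,-0.025,0,-1],[0,0,0,0,-1],[0,0,0,0,-1]]

```text
clock: 8.28
eef_pos: [0.5301, 0.2301, 0.1432]
tool_rot: [0.789, 0.614, -0.0, -0.0]
ft_force: [0.2, -0.6, -0.8]
grip_width: 0.0057
grasp_force: 58.7
```

>>> apply_moves:
  targets:
    - [[0,0,-0.025,0,-1],[0,0,0,0,-1],[0,0,0,0,-1]]

```text
clock: 8.53
eef_pos: [0.5303, 0.2301, 0.1425]
tool_rot: [0.789, 0.614, 0.0, 0.0]
ft_force: [-0.5, -0.6, 0.2]
grip_width: 0.0059
grasp_force: 58.8
```

>>> apply_moves:
  targets:
    - [[0,0,-0.025,0,-1],[0,0,0,0,-1],[0,0,0,0,-1]]

```text
clock: 8.78
eef_pos: [0.5303, 0.2301, 0.1415]
tool_rot: [0.789, 0.614, 0.0, 0.0]
ft_force: [-0.1, -0.2, 0.7]
grip_width: 0.0063
grasp_force: 59.0
```

>>> apply_moves:
  targets:
    - [[0,0,-0.025,0,-1],[0,0,0,0,-1],[0,0,0,0,-1]]

```text
clock: 9.03
eef_pos: [0.5302, 0.2301, 0.1404]
tool_rot: [0.789, 0.614, 0.0, 0.0]
ft_force: [0.7, 0.2, 2.3]
grip_width: 0.006
grasp_force: 59.2
```

Force has appeared at the expected height, so the head is on the cover. I'll hold, release, rise and look.

>>> apply_moves:
  targets:
    - [[0,0,0,0,-1],[0,0,0,0,-1],[0,0,0,0,-0.6],[0,0,0,0,-0.4],[0,0,0,0,-0.4],[0,0,0,0,-0.4]]

```text
clock: 9.53
eef_pos: [0.5297, 0.2299, 0.1398]
tool_rot: [0.789, 0.614, -0.001, -0.0]
ft_force: [-0.0, 0.0, 0.9]
grip_width: 0.0257
grasp_force: 0.0
```

>>> apply_moves:
  targets:
    - [[0,0,0.2,0,-0.4],[0,0,0.5,0,-0.4],[0,0,0.5,0,-1],[0,0,0,0,-1],[0,0,0,0,-1],[0,0,0,0,-1]]

```text
clock: 10.03
eef_pos: [0.5299, 0.23, 0.1881]
tool_rot: [0.789, 0.614, -0.0, -0.0]
ft_force: [-0.9, -0.0, 0.0]
grip_width: 0.0002
grasp_force: 0.0
```

Run:
```python
from h import *
o=get_obs();print(o["eef_pos"],o["ft_force"],o["grip_width"])
s=imaging.camera("scene")[0]
c=lambda im,u,v:cv2.resize(im[v-25:v+25,u-25:u+25],(500,500),interpolation=cv2.INTER_CUBIC)
cv2.imwrite("pics/c6.png",c(s,390,105))
S=imaging.get_calibration("scene");f=lambda P:(proj(S,P)-[365,80]+.5)*10-.5
for z in(.12,.125,.133):print(f([.53,.23,z]))
print(f([.5302,.2301,o["eef_pos"][2]-.017]))
```

```text
[0.52988924 0.22998923 0.1880585 ] [-0.867307   -0.00343075  0.03135662] 0.00017117374582742187
[258.27262096 341.23261236]
[260.69145218 322.38061657]
[264.59930365 291.92272294]
[284.85102148 142.24862433]
```

View pics/c6.png

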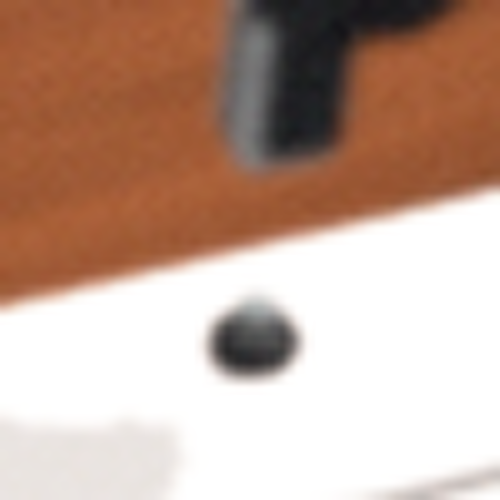

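The crop shows the rivet standing in the hole, head at about (252,345) and the lighter pin cap standing up at (258,305). The head is seated within a millimetre of the prediction. Now I'll press with the closed fingers.

>>> apply_moves:
  targets:
    - [[0,0,-0.4,0,-1],[0,0,-0.3,0,-1],[0,0,-0.1,0,-1],[0,0,0,0,-1],[0,0,0,0,-1]]

```text
clock: 10.5
eef_pos: [0.5297, 0.2299, 0.1557]
tool_rot: [0.789, 0.614, -0.001, -0.0]
ft_force: [0.4, -0.3, 0.6]
grip_width: -0.0003
grasp_force: 0.0
```

>>> apply_moves:
  targets:
    - [[0,0,-0.05,0,-1],[0,0,-0.025,0,-1],[0,0,-0.025,0,-1],[0,0,0,0,-1]]

```text
clock: 10.83
eef_pos: [0.5302, 0.2301, 0.1525]
tool_rot: [0.789, 0.614, 0.0, 0.0]
ft_force: [-0.7, -1.4, -0.1]
grip_width: -0.0002
grasp_force: 0.0
```

>>> apply_moves:
  targets:
    - [[0,0,-0.025,0,-1],[0,0,-0.025,0,-1],[0,0,0,0,-1]]

```text
clock: 11.08
eef_pos: [0.5301, 0.23, 0.1502]
tool_rot: [0.789, 0.614, -0.0, -0.0]
ft_force: [-0.5, 0.2, -0.5]
grip_width: 0.0
grasp_force: 0.0
```

>>> apply_moves:
  targets:
    - [[0,0,-0.025,0,-1],[0,0,-0.025,0,-1],[0,0,0,0,-1]]

```text
clock: 11.33
eef_pos: [0.53, 0.2301, 0.1483]
tool_rot: [0.789, 0.614, -0.0, -0.0]
ft_force: [-0.7, 0.7, 1.9]
grip_width: -0.0003
grasp_force: 1.0
```

>>> apply_moves:
  targets:
    - [[0,0,-0.025,0,-1],[0,0,0,0,-1]]

```text
clock: 11.5
eef_pos: [0.53, 0.2301, 0.1474]
tool_rot: [0.789, 0.614, -0.0, -0.0]
ft_force: [-2.0, -0.2, 2.9]
grip_width: -0.0003
grasp_force: 1.4
```

>>> apply_moves:
  targets:
    - [[0,0,-0.025,0,-1],[0,0,0,0,-1]]

```text
clock: 11.67
eef_pos: [0.5299, 0.2302, 0.1464]
tool_rot: [0.789, 0.614, -0.0, -0.0]
ft_force: [-1.4, -0.4, 3.8]
grip_width: -0.0001
grasp_force: 1.9
```

Contact came at the expected height of the proud cap. The seal is now yielding.

>>> apply_moves:
  targets:
    - [[0,0,-0.025,0,-1],[0,0,0,0,-1]]

```text
clock: 11.83
eef_pos: [0.5299, 0.2302, 0.1453]
tool_rot: [0.789, 0.614, -0.0, -0.0]
ft_force: [-3.2, -0.2, 4.8]
grip_width: -0.0001
grasp_force: 2.2
```

>>> apply_moves:
  targets:
    - [[0,0,-0.025,0,-1],[0,0,0,0,-1]]

```text
clock: 12.0
eef_pos: [0.5299, 0.2302, 0.1444]
tool_rot: [0.789, 0.614, -0.0, -0.0]
ft_force: [-2.9, 0.6, 4.2]
grip_width: 0.0002
grasp_force: 2.5
```

>>> apply_moves:
  targets:
    - [[0,0,-0.015,0,-1],[0,0,0,0,-1]]

```text
clock: 12.17
eef_pos: [0.5299, 0.2302, 0.1439]
tool_rot: [0.789, 0.614, -0.0, -0.0]
ft_force: [-2.8, 0.5, 6.2]
grip_width: -0.0002
grasp_force: 3.0
```

>>> apply_moves:
  targets:
    - [[0,0,-0.015,0,-1],[0,0,0,0,-1]]

```text
clock: 12.33
eef_pos: [0.5299, 0.2302, 0.1435]
tool_rot: [0.789, 0.614, 0.0, -0.0]
ft_force: [-3.5, -0.1, 7.7]
grip_width: 0.0001
grasp_force: 3.3
```

>>> apply_moves:
  targets:
    - [[0,0,-0.015,0,-1],[0,0,0,0,-1]]

```text
clock: 12.5
eef_pos: [0.5299, 0.2302, 0.143]
tool_rot: [0.789, 0.614, 0.0, -0.0]
ft_force: [-3.9, -0.5, 8.8]
grip_width: -0.0001
grasp_force: 3.7
```

>>> apply_moves:
  targets:
    - [[0,0,-0.015,0,-1],[0,0,0,0,-1]]

```text
clock: 12.67
eef_pos: [0.5299, 0.2302, 0.1426]
tool_rot: [0.789, 0.614, 0.0, -0.0]
ft_force: [-3.6, -0.6, 8.1]
grip_width: 0.0002
grasp_force: 4.1
```

>>> apply_moves:
  targets:
    - [[0,0,-0.015,0,-1],[0,0,0,0,-1]]

```text
clock: 12.83
eef_pos: [0.5299, 0.2302, 0.1421]
tool_rot: [0.789, 0.614, 0.0, -0.0]
ft_force: [-5.2, -0.3, 9.3]
grip_width: -0.0002
grasp_force: 4.4
```

>>> apply_moves:
  targets:
    - [[0,0,-0.015,0,-1],[0,0,0,0,-1]]

```text
clock: 13.0
eef_pos: [0.5299, 0.2302, 0.1417]
tool_rot: [0.789, 0.614, 0.0, -0.0]
ft_force: [-5.5, -0.5, 10.1]
grip_width: -0.0
grasp_force: 4.8
```

>>> apply_moves:
  targets:
    - [[-0.01,0,-0.01,0,-1],[-0.005,0,-0.01,0,-1],[0,0,0,0,-1]]

```text
clock: 13.25
eef_pos: [0.5298, 0.2302, 0.1413]
tool_rot: [0.789, 0.614, 0.001, 0.0]
ft_force: [-5.1, -0.9, 10.3]
grip_width: -0.0003
grasp_force: 5.2
```

>>> apply_moves:
  targets:
    - [[0,0,-0.015,0,-1],[0,0,0,0,-1]]

```text
clock: 13.42
eef_pos: [0.5299, 0.2302, 0.1408]
tool_rot: [0.789, 0.614, 0.001, 0.0]
ft_force: [-4.3, -0.6, 11.3]
grip_width: 0.0
grasp_force: 5.5
```

>>> apply_moves:
  targets:
    - [[0,0,-0.015,0,-1],[0,0,0,0,-1]]

```text
clock: 13.58
eef_pos: [0.5299, 0.2302, 0.1403]
tool_rot: [0.789, 0.614, 0.001, 0.0]
ft_force: [-4.4, -0.2, 12.4]
grip_width: -0.0002
grasp_force: 5.8
```

>>> apply_moves:
  targets:
    - [[0,0,-0.015,0,-1],[0,0,0,0,-1]]

```text
clock: 13.75
eef_pos: [0.5299, 0.2302, 0.1398]
tool_rot: [0.789, 0.614, 0.001, 0.0]
ft_force: [-4.5, -1.5, 11.8]
grip_width: -0.0001
grasp_force: 5.9
```

Around 12 N, so the pin is starting to move.

>>> apply_moves:
  targets:
    - [[0,0,-0.015,0,-1],[0,0,-0.015,0,-1],[0,0,0,0,-1]]

```text
clock: 14.0
eef_pos: [0.5299, 0.2302, 0.1386]
tool_rot: [0.789, 0.614, 0.001, 0.0]
ft_force: [-5.0, 0.1, 12.2]
grip_width: 0.0001
grasp_force: 5.9
```

>>> apply_moves:
  targets:
    - [[0,0,-0.015,0,-1],[0,0,-0.015,0,-1],[0,0,0,0,-1]]

```text
clock: 14.25
eef_pos: [0.5299, 0.2302, 0.1374]
tool_rot: [0.789, 0.614, 0.001, 0.0]
ft_force: [-4.1, -0.8, 12.2]
grip_width: 0.0003
grasp_force: 5.9
```

>>> apply_moves:
  targets:
    - [[0,0,-0.015,0,-1],[0,0,-0.015,0,-1],[0,0,0,0,-1]]

```text
clock: 14.5
eef_pos: [0.5299, 0.2302, 0.1362]
tool_rot: [0.789, 0.614, 0.001, 0.0]
ft_force: [-5.5, -0.5, 11.1]
grip_width: 0.0
grasp_force: 5.9
```

>>> apply_moves:
  targets:
    - [[0,0,-0.015,0,-1],[0,0,-0.015,0,-1],[0,0,0,0,-1]]

```text
clock: 14.75
eef_pos: [0.5298, 0.2302, 0.1349]
tool_rot: [0.789, 0.614, 0.001, 0.0]
ft_force: [-4.2, -1.2, 12.1]
grip_width: 0.0001
grasp_force: 5.9
```

>>> apply_moves:
  targets:
    - [[0,0,-0.015,0,-1],[0,0,-0.015,0,-1],[0,0,0,0,-1]]

```text
clock: 15.0
eef_pos: [0.5298, 0.2302, 0.1338]
tool_rot: [0.789, 0.614, 0.001, 0.0]
ft_force: [-5.2, -1.2, 11.2]
grip_width: -0.0002
grasp_force: 5.9
```

>>> apply_moves:
  targets:
    - [[0,0,-0.015,0,-1],[0,0,0,0,-1]]

```text
clock: 15.17
eef_pos: [0.5298, 0.2302, 0.1332]
tool_rot: [0.789, 0.614, 0.001, 0.0]
ft_force: [-4.7, -1.4, 12.0]
grip_width: -0.0001
grasp_force: 5.9
```

>>> apply_moves:
  targets:
    - [[0,0,-0.015,0,-1],[0,0,0,0,-1]]

```text
clock: 15.33
eef_pos: [0.5298, 0.2302, 0.1326]
tool_rot: [0.789, 0.614, 0.001, 0.0]
ft_force: [-4.9, -1.1, 12.0]
grip_width: -0.0001
grasp_force: 5.9
```

>>> apply_moves:
  targets:
    - [[0,0,-0.01,0,-1],[0,0,0,0,-1]]

```text
clock: 15.5
eef_pos: [0.5299, 0.2302, 0.1323]
tool_rot: [0.789, 0.614, 0.001, 0.0]
ft_force: [-4.4, -1.1, 11.5]
grip_width: -0.0002
grasp_force: 6.1
```

>>> apply_moves:
  targets:
    - [[0,0,-0.01,0,-1],[0,0,0,0,-1]]

```text
clock: 15.67
eef_pos: [0.5298, 0.2302, 0.1319]
tool_rot: [0.789, 0.614, 0.001, 0.0]
ft_force: [-4.4, -0.4, 12.8]
grip_width: 0.0
grasp_force: 6.4
```

>>> apply_moves:
  targets:
    - [[0,0,-0.01,0,-1],[0,0,0,0,-1]]

```text
clock: 15.83
eef_pos: [0.5299, 0.2302, 0.1316]
tool_rot: [0.789, 0.614, 0.001, 0.0]
ft_force: [-4.4, -1.3, 13.2]
grip_width: 0.0001
grasp_force: 6.6
```

The force rises again after about 8 mm of travel, so the pin is at its stop. One last nudge, then I'll lift off and look.

>>> apply_moves:
  targets:
    - [[0,0,-0.01,0,-1],[0,0,0,0,-1]]

```text
clock: 16.0
eef_pos: [0.5299, 0.2302, 0.1314]
tool_rot: [0.789, 0.614, 0.001, 0.0]
ft_force: [-5.8, -1.3, 12.9]
grip_width: 0.0001
grasp_force: 6.9
```

>>> apply_moves:
  targets:
    - [[0,0,0.1,0,-1],[0,0,0.2,0,-1],[0,0,0.6,0,-1],[0,0,0.8,0,-1],[-0.5,-0.5,0.5,0,-1],[-0.6,-0.6,0,0,-1],[-0.6,-0.6,0,0,-1],[-0.6,-0.6,0,0,-1]]

```text
clock: 16.67
eef_pos: [0.4373, 0.1372, 0.2174]
tool_rot: [0.789, 0.614, 0.001, 0.001]
ft_force: [0.3, -0.2, -0.9]
grip_width: -0.0001
grasp_force: 0.0
```

>>> apply_moves:
  targets:
    - [[-0.6,-0.6,0,0,-1],[-0.6,-0.6,0,0,-1],[-0.6,-0.6,0,0,-1],[0,0,0,0,-1],[0,0,0,0,-1]]

```text
clock: 17.08
eef_pos: [0.3651, 0.0651, 0.2175]
tool_rot: [0.79, 0.613, 0.0, 0.0]
ft_force: [0.7, 0.4, -0.3]
grip_width: 0.0002
grasp_force: 0.0
```

Run:
```python
from h import *
s,_=imaging.camera("scene");t,d=imaging.camera("top")
c=lambda im,u,v:cv2.resize(im[v-20:v+20,u-20:u+20],(400,400),interpolation=cv2.INTER_CUBIC)
cv2.imwrite("pics/c7.png",np.hstack([c(s,390,112),c(t,211,256)]))
C=imaging.get_calibration("top");d0=np.load("top0.npy")
f=lambda d,u,v,r=1:world(C,u,v,np.median(d[v-r:v+r+1,u-r:u+r+1]))[2].round(4)
for q in[(211,256),(225,258),(196,253),(240,190)]:print(q,f(d0,*q),f(d,*q))
```

```text
(211, 256) 0.0273 0.1214
(225, 258) 0.1219 0.1161
(196, 253) 0.1208 0.1156
(240, 190) 0.1199 0.1167
```

View pics/c7.png

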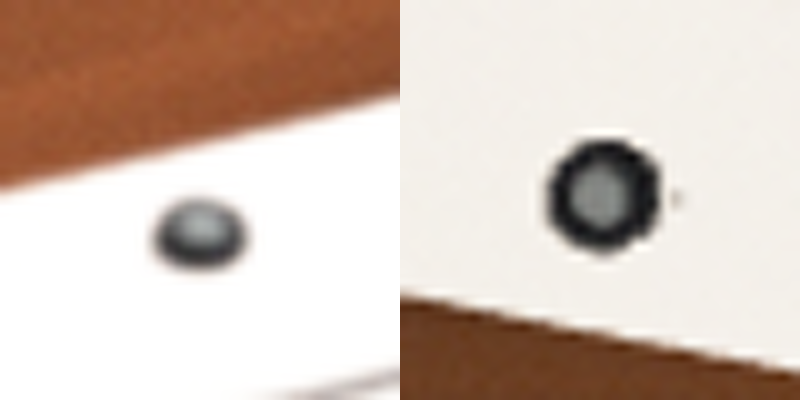

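The rivet sits in the hole, with the top view showing the head at (603,196) and the grey cap concentric with it. The cover is about 5 mm lower than before, and the rivet's top is 5 mm above it, so the pin is flush and the head is seated. I'll hand it in.

```bash
python3 -c "
from workcell import order
print(order.job_done())"
```

```text
the job is handed in; nothing more can be done
None
```

I handed the job in at about 17 s. The black rivet is seated in the cover's hole with its pin pressed flush, and the cover is held down about 5 mm lower than at the start. The highest vertical press force I read was 13.2 N.

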